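# Call the fitter and point out the loose bolt and its socket

## Task

Press the bench call button fully down to call the fitter and let it go, then point straight down at the one flange bolt that is not screwed home: hold the fingertips just above its head (one to three centimetres), without touching it, for two seconds. Then point in the same way, just above its top and without touching it, at the long socket the fitter needs, for two seconds, and finish while still pointing at it. Touch neither the flange, the bolts, the sockets nor their wooden block, do not bring the fingertips close over any other bolt or socket, and leave everything else on the bench where it is.

Things in the scene. Friction and masses are not known exactly. Their poses are not given: they have to be found in the camera images.
- call (a joint): Travel of the bench call button, m: 0 released, 0.006 fully down. Spring return; fully down takes about 5 N.
- call_top (a point): Centre of the top face of the round grey push button (36 mm across) in a black housing fixed to the bench on the robot's right (-y); pressed straight down, 6 mm of travel.
- flange: Pair of steel pipe flanges bolted together, lying flat and fixed on the bench in the middle: 190 mm across, 42 mm high at the rim, with a central hub 80 to 96 mm across, 56 mm high. Origin: centre of its underside. Five hex bolts stand on a circle of 70 mm radius; their order varies.
- rack: Light wooden block, 60 x 180 x 14 mm (x, y, z), fixed on the robot's left (+y). Origin: centre of its underside. Three steel sockets stand on it in a row 60 mm apart along its y, in any order.
- proud_bolt_top (a point): Centre of the top of the head of the bolt that is not screwed home: its head (22 mm across flats, 13 mm thick) stands 18 mm higher than the other four, with its shank showing; top about 75 mm above the bench.
- deep_socket_top (a point): Centre of the top of the long (deep) socket, 28 mm across and 80 mm tall, about twice as tall as the two others; top 94 mm above the bench. Loose, upright.
- short_socket_top (a point): Centre of the top of the short socket, 28 mm across, 38 mm tall; loose.
- wide_socket_top (a point): Centre of the top of the wide short socket, 38 mm across, 44 mm tall; loose.
- proud_bolt: The bolt that is not screwed home. Origin: under its washer, on the flange's upper face; its axis z points up.
- bolt1: A bolt that is fully home. Origin: under its washer, on the flange's upper face; the top of its head is 15.5 mm above the origin, 57 mm above the bench.
- bolt2: A bolt that is fully home. Origin: under its washer, on the flange's upper face; the top of its head is 15.5 mm above the origin, 57 mm above the bench.
- bolt3: A bolt that is fully home. Origin: under its washer, on the flange's upper face; the top of its head is 15.5 mm above the origin, 57 mm above the bench.
- bolt4: A bolt that is fully home. Origin: under its washer, on the flange's upper face; the top of its head is 15.5 mm above the origin, 57 mm above the bench.
- deep_socket: The deep socket. Origin: centre of its underside; its axis z points up.
- short_socket: The short socket. Origin: centre of its underside; its axis z points up.
- wide_socket: The wide socket. Origin: centre of its underside; its axis z points up.
- hammer: Bystander: hammer with wooden handle lying beyond the flange.
- spanner: Bystander: steel spanner lying between flange and button.
- screwdriver: Bystander: screwdriver lying beyond the socket block.
- can_a: Bystander: aluminium can with black cap, 60 mm across, 170 mm tall; origin under it.
- can_b: Bystander: aluminium can with grey cap, 60 mm across, 150 mm tall; origin under it.
- collar: Bystander: steel shaft collar, 44 mm across, 16 mm high; origin under it.
- tin: Bystander: open steel tin, 90 x 70 x 35 mm; origin under it.
Not all that is in view belongs to the job. Of the things shaped like the part that bears call, the black one is meant.

How it is judged:
On the way, in this order (a step that is already met when the one before it is completed fails the run):
1. the call button is pressed down (value of joint call above 0.0045 m), for 0.05 s.
2. the call button is let go (value of joint call below 0.0015 m), for 0.1 s.
3. the fingertips dwell just above the proud bolt (horizontal distance between the grasp point and proud_bolt_top below 0.022 m and z of the grasp point in the frame of proud_bolt_top between 0.015 and 0.065 m), for 1.5 s.
4. the fingertips dwell just above the long socket (horizontal distance between the grasp point and deep_socket_top below 0.022 m and z of the grasp point in the frame of deep_socket_top between 0.015 and 0.065 m), for 1.5 s.
At the end, for the whole second after the job is handed in: The call button is released; the grasp point is still within 22 mm sideways of the long socket's axis and 15 to 65 mm above its top (fingertips up to some 45 mm above it); the long socket is upright, no socket has moved 8 mm and no bystander 20 mm (all of step 4 and value of joint call below 0.0015 m and angle between deep_socket's own z axis and vertical below 0.1 rad and distance of each of deep_socket_top, short_socket_top, wide_socket_top from where it was at the start of the episode below 0.008 m and distance of each of hammer, spanner, screwdriver, can_a, can_b, collar, tin from where it was at the start of the episode below 0.02 m); the robot touches nothing.
It fails at once if flange, bolts, sockets or their block touched (contact force between any of the fingers, the arm and flange above 0.5 N or contact force between any of the fingers, the arm and rack above 0.5 N or contact force between any of the fingers, the arm and proud_bolt above 0.5 N or contact force between any of the fingers, the arm and bolt1 above 0.5 N or contact force between any of the fingers, the arm and bolt2 above 0.5 N or contact force between any of the fingers, the arm and bolt3 above 0.5 N or contact force between any of the fingers, the arm and bolt4 above 0.5 N or contact force between any of the fingers, the arm and deep_socket above 0.5 N or contact force between any of the fingers, the arm and short_socket above 0.5 N or contact force between any of the fingers, the arm and wide_socket above 0.5 N).
It fails at once if fingertips brought close over a bolt that is fully home ((horizontal distance between the grasp point and bolt1 below 0.018 m and z of the grasp point in the frame of bolt1 below 0.0705 m) or (horizontal distance between the grasp point and bolt2 below 0.018 m and z of the grasp point in the frame of bolt2 below 0.0705 m) or (horizontal distance between the grasp point and bolt3 below 0.018 m and z of the grasp point in the frame of bolt3 below 0.0705 m) or (horizontal distance between the grasp point and bolt4 below 0.018 m and z of the grasp point in the frame of bolt4 below 0.0705 m)).
It fails at once if fingertips brought close over a wrong socket ((horizontal distance between the grasp point and short_socket_top below 0.018 m and z of the grasp point in the frame of short_socket_top below 0.055 m) or (horizontal distance between the grasp point and wide_socket_top below 0.018 m and z of the grasp point in the frame of wide_socket_top below 0.055 m)).
It fails at once if a socket or bystander moved, lifted or knocked over (not (distance of each of deep_socket_top, short_socket_top, wide_socket_top from where it was at the start of the episode below 0.008 m and distance of each of hammer, spanner, screwdriver, can_a, can_b, collar, tin from where it was at the start of the episode below 0.02 m)).
It also fails if it takes over 54 s, if anything falls off the work surface, if the arm or the gripper's body presses on something with over 40 N, if the wrist force passes 120 N, or if a joint passes its speed limit or range.

## Robot

A 7-joint arm with a two-finger parallel gripper is mounted at the origin on the work surface. World frame = base frame: x ahead of the robot, y to its left, z up, the work surface at z = 0. Lengths are in m, angles in rad, forces in N, time in s.
With the tool pointing down it reaches from about 0.425 to 0.925 m from the base axis. Payload 6.8 kg.
Tool frame: the origin (TCP) lies between the finger pads; the fingertips stand 8 mm ahead of it and the grasp point (between the pads) lies 11 mm behind it; z points along the fingers, y is the line along which they close (so a half turn about z gives the same grasp; the last joint's range is limited). The gripper opens to 85 mm and grips with 20 to 120 N. Pads are 22 mm wide; open, the fingers measure 114 mm over their backs; the gripper's body (76 mm by 85 mm) begins 54 mm behind the grasp point. The pads swing forward as they close: fully open they stand 13 mm farther back than shut.
Start: joints at [-1.261, 0.477, 0.022, 1.555, -0.011, 1.109, -0.083], TCP at [0.274, 0.617, 0.215] pointing down, gripper open.
Joint ranges: [-2.96, 2.96], [-0.34, 2.1], [-1.41, 1.46], [0.24, 2.44], [-1.37, 4.51], [0.17, 1.92], [-2.96, 2.96]. Speed limits (rad/s): [2.39, 2.39, 3.14, 3.14, 3.14, 3.14, 3.14].

## Interface

Orientations are given as a rotation vector (axis times angle).
In Python, from workcell import monitor, imaging, ctrl gives the robot as it stands.
- The arm moves only by the shell command python3 -m handwheel 'ROWS' [OPENING]. ROWS is JSON, a list of rows, each an object with "dp": the shift along the tool's x, y, z in mm, a list of three; "roll": the turn about the tool's z in degrees. In form: [{"dp": [tx, ty, tz], "roll": roll}, ...]. A call has 1 to 12 rows; each row is the pose to reach, as a shift and turn from the pose commanded when the call began, along the tool's axes at that moment; what a row does not reach only later rows make up. A row lasts 1/10 s, in which the tool goes at most 50 mm and 8.59 degrees, less where a joint would pass 70% of its speed; a pose out of reach is approached as far as the arm can. A call with a gripper value outside its range is refused whole. OPENING is the finger opening in mm, from 0 to 85.4, set as the call begins (- or left out, the last holds). The fingers move at their own pace and stop on an object; the grip force is fixed at half the most. Time passes only in rows, so rows that repeat a pose let the fingers close. It gives the time, the measured TCP pose, the force, the opening and the grip force at its end, in the units of the state.
- monitor.get_obs(): the state, without advancing time (a new reading comes with each control period).
- imaging.get_image(name): name is "scene" or "top" or "wrist"; returns the picture (384x512x3 uint8, red, green, blue); there is no depth.
- imaging.calibration(name): a dict with "intrinsics" (3x3 intrinsics, pixels), "position" and "rotation" of the camera in the world. Camera axes: x right, y down, z forward; pixel columns grow to the right and rows downward; lengths in m; the calibration is good to about 2 mm. A picture is of the moment at which its call begins: read the wrist's pose just before it. calibration takes no time and is no camera call; for the wrist camera it gives the pose at the moment of the call.
- ctrl.hand_in(): hands the job in; it is judged then, once.
The state is a dict: "time_s": time; "joints": joint angles; "joint_velocities": joint speeds; "tau": joint torques, N m; "eef_pos": TCP position; "ee_rot": TCP orientation; "ft_force": force on the tool from outside, world axes, zero at the start; "moment": the same for the moment, N m; "width": finger opening in m; "grasp_force": force on a finger pad.
Only numpy, scipy, OpenCV 4.12 (cv2) and the standard library are available. Lean on these libraries where they do the work, as an engineer would, in place of code of your own. Each camera call takes 0.05 s, during which the arm holds its last target. There are 200 camera calls.

## Working session

There is one attempt and no reset: what is moved stays moved. The work goes in short steps, Python scripts to look and compute and a shell command to move; the robot and the scene stay as the last step left them, time stands still between calls to the robot, and variables do not carry over. Pictures are saved under pics/ and viewed, at most 11 in all, crops included, and the job is handed in when it is done.

```bash
mkdir -p pics
cat > h.py <<'E'
import numpy as np,cv2
from workcell import monitor,imaging,ctrl
from scipy.spatial.transform import Rotation as R
def snap(n,f):
    c=imaging.calibration(n);im=imaging.get_image(n);cv2.imwrite(f,im[:,:,::-1]);return c,im
def ray(c,u,v,z):
    K=np.array(c["intrinsics"]);d=np.array(c["rotation"])@np.linalg.solve(K,[u,v,1]);p=np.array(c["position"])
    return p+d*(z-p[2])/d[2]
def proj(c,P):
    q=np.array(c["intrinsics"])@(np.array(c["rotation"]).T@(np.array(P)-c["position"]));return q[:2]/q[2]
def to_tool(P):
    o=monitor.get_obs();r=R.from_rotvec(o["ee_rot"]);return r.inv().apply(np.array(P)-o["eef_pos"])*1000
E
python3 - <<'E'
from h import *
for n in("top","scene"):
    c,im=snap(n,f"pics/{n}0.png"); print(n,c)
o=monitor.get_obs();print(o); print(R.from_rotvec(o["ee_rot"]).as_matrix().round(3))
E
```

```text
top {'intrinsics': array([[450.12793079,   0.        , 245.95207541],
       [  0.        , 450.12793079, 188.65790073],
       [  0.        ,   0.        ,   1.        ]]), 'position': array([ 0.46012484, -0.02325728,  1.25860545]), 'rotation': array([-2.15824831,  2.13020119, -0.10124223])}
scene {'intrinsics': array([[432.92287484,   0.        , 257.55200818],
       [  0.        , 432.92287484, 191.99007006],
       [  0.        ,   0.        ,   1.        ]]), 'position': array([ 1.43300841, -0.17394026,  0.97121933]), 'rotation': array([-1.95471748, -1.52814204,  0.63284425])}
{'time_s': 0.1, 'joints': array([-1.26110342,  0.47771879,  0.02232076,  1.55634371, -0.01150007,
        1.10933037, -0.08310107]), 'joint_velocities': array([-0.00066973, -0.00156909,  0.00119821, -0.00190304,  0.00045436,
        0.00146842, -0.00049384]), 'tau': array([ 5.60705710e-03, -5.97762930e+01,  1.61413930e+00, -2.81958568e+01,
        1.27704887e-02,  4.90369755e-03,  1.80586648e-05]), 'eef_pos': array([0.27364647, 0.61642152, 0.21402539]), 'ee_rot': array([-6.51396542e-01, -3.07307549e+00,  2.60041616e-03]), 'ft_force': array([ 0.27921952, -0.83331523,  0.21308154]), 'moment': array([ 0.05127836,  0.0087085 , -0.01585515]), 'grasp_force': 0.0, 'width': 0.08510856512392526}
[[-0.914  0.406 -0.001]
 [ 0.406  0.914 -0.002]
 [-0.    -0.002 -1.   ]]
```

View pics/top0.png

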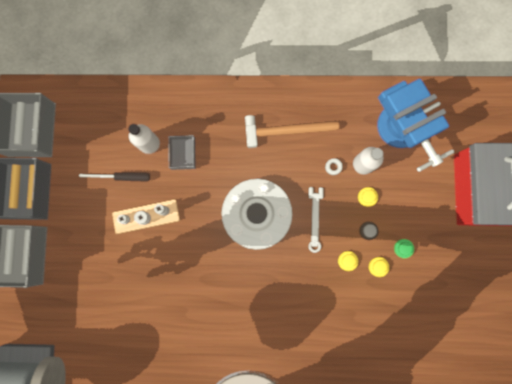

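View pics/scene0.png

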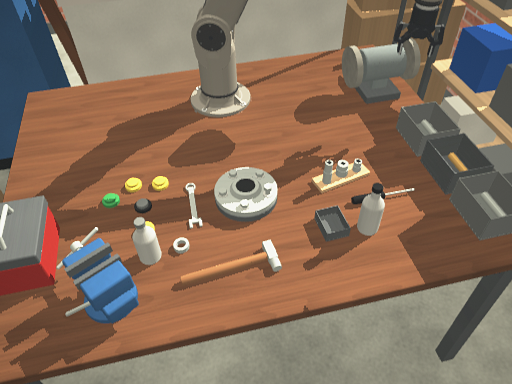

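The top view shows the black button at about (370,231), the flange at (257,214) and the sockets at (123,218), (141,217) and (160,210). In the scene view the leftmost socket (329,170) looks the tallest. I'll enlarge crops to confirm that.

```bash
sed -i 's/np.array(c\["rotation"\])/R.from_rotvec(c["rotation"]).as_matrix()/g' h.py
sed -i 's/c=imaging.calibration(n);/c=imaging.calibration(n);np.save(f+".npy",c,allow_pickle=True);/' h.py
python3 - <<'E'
from h import *
t=cv2.imread("pics/top0.png");s=cv2.imread("pics/scene0.png")
def cr(im,x,y,w,h,W,H): return cv2.resize(im[y:y+h,x:x+w],(W,H),interpolation=cv2.INTER_CUBIC)
# scale 5 crops
a=np.hstack([cr(t,217,174,80,60+20,400,400),cr(t,107,184,80,60,400,400*60//80)[:300].repeat(1,0) if 0 else cv2.copyMakeBorder(cr(t,107,184,80,60,400,300),0,100,0,0,0)])
b=np.hstack([cr(s,210,160,80,40+0,400,200),cr(s,305,150,80,40,400,200)])
cv2.imwrite("pics/crop0.png",np.vstack([a,b]))
c=imaging.calibration("top")
print("button",ray(c,370,231,.03),"flange",ray(c,257,214,.056))
for p in((123,218),(141,217),(160,210)): print(ray(c,*p,.055),ray(c,*p,.094))
cs=imaging.calibration("scene");print(ray(cs,328,163,.094),ray(cs,143,204,.03))
E
```

```text
button [ 0.50064889 -0.32326363  0.03      ] flange [ 0.54087212 -0.0179657   0.056     ]
[0.52548906 0.34282648 0.055     ] [0.52337109 0.3309644  0.094     ]
[0.52882219 0.29411152 0.055     ] [0.52659622 0.28382793 0.094     ]
[0.54834488 0.24339563 0.055     ] [0.54548632 0.23475537 0.094     ]
[0.5530291  0.23663677 0.094     ] [ 0.51923896 -0.31941735  0.03      ]
```

View pics/crop0.png

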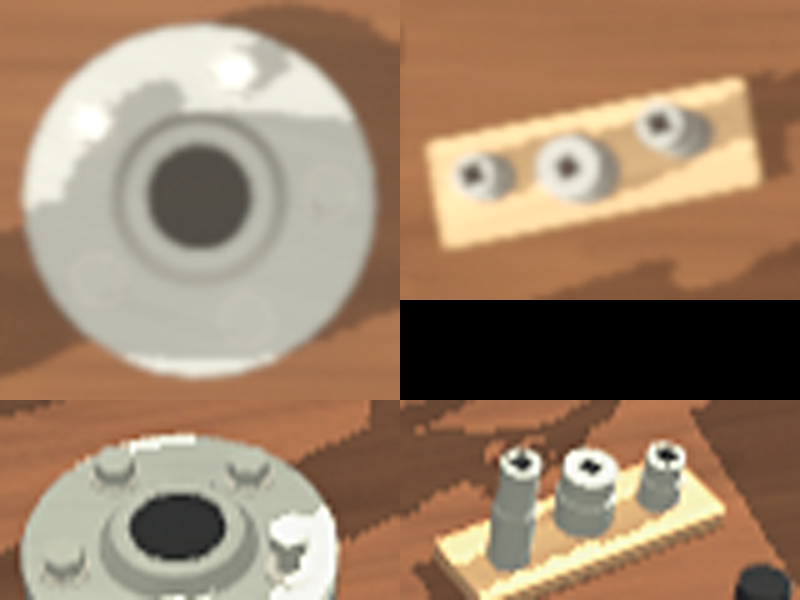

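The crop confirms that the deep socket is the right-hand one in the top view, with its top at about (158.8,208.4). The fifth bolt is cut off, so I'll view the whole flange and the button in the scene image.

Run:
```python
from h import *
t=cv2.imread("pics/top0.png");s=cv2.imread("pics/scene0.png")
def cr(im,x,y,w,h,W,H): return cv2.resize(im[y:y+h,x:x+w],(W,H),interpolation=cv2.INTER_CUBIC)
a=cr(s,206,160,80,60,560,420)
b=np.vstack([cr(s,128,190,30,26,240,208),cr(t,355,218,30,26,240,208)]);b=cv2.copyMakeBorder(b,0,4,0,0,0)
cv2.imwrite("pics/crop1.png",np.hstack([a,b]))
```

```text
(no output)
```

View pics/crop1.png

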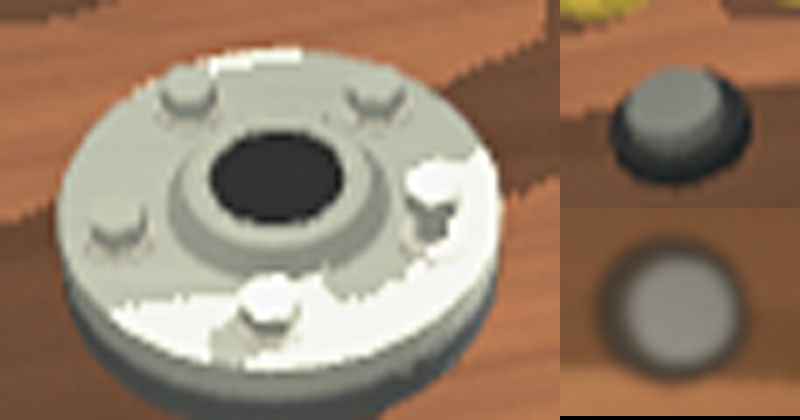

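Run:
```python
from h import *
ct=imaging.calibration("top");cs=imaging.calibration("scene")
def tri(a,b):
    A=[];B=[]
    for c,(u,v) in((ct,a),(cs,b)):
        d=ray(c,u,v,0)-c["position"];d/=np.linalg.norm(d);M=np.eye(3)-np.outer(d,d);A.append(M);B.append(M@c["position"])
    return np.linalg.lstsq(np.vstack(A),np.hstack(B),rcond=None)[0].round(4)
T=lambda x,y:(217+x/5,174+y/5);S=lambda x,y:(206+x/7,160+y/7)
for a,b in[((245,318),(190,88)),((98,275),(376,95)),((92,122),(432,183)),((238,70),(270,297)),((328,190),(120,218)),((199,196),(277,178))]:
    print(tri(T(*a),S(*b)))
print("deep",tri((158.8,208.4),(329,162.5)),ray(ct,158.8,208.4,.094))
for p in((121.5,218.8),(141,217.5)): print(ray(ct,*p,.055))
print("btn",tri((355+122/8,218+102/8),(128+115/8,190+102/8)))
print("cans",tri((136,131),(377,189)),tri((376,155),(143,228)))
```

```text
[ 0.4788 -0.0409  0.0529]
[0.5007 0.0378 0.0497]
[0.5808 0.0419 0.0728]
[ 0.6115 -0.0349  0.0564]
[ 0.5477 -0.0847  0.0517]
[ 0.5434 -0.0158  0.0538]
deep [0.5501 0.2397 0.0923] [0.54962513 0.23806365 0.094     ]
[0.52328223 0.34679504 0.055     ]
[0.52747718 0.29405272 0.055     ]
btn [ 0.5019 -0.3247  0.0185]
cans [0.7412 0.293  0.1555] [ 0.6909 -0.3145  0.1227]
```

Triangulation puts the proud bolt at (0.581,0.042,0.073), while the other four come out at 0.050–0.056 m. The deep socket is at (0.550,0.239) and the button at (0.502,-0.325). I'll close the fingers and travel high to a midpoint.

```bash
python3 -m handwheel '[{"dp":[-37,-31,-5],"roll":0},{"dp":[-74,-61,-10],"roll":0},{"dp":[-111,-92,-15],"roll":0},{"dp":[-148,-123,-20],"roll":0},{"dp":[-185,-153,-20],"roll":0},{"dp":[-222,-184,-20],"roll":0},{"dp":[-259,-215,-20],"roll":0},{"dp":[-296,-245,-20],"roll":0},{"dp":[-333,-276,-20],"roll":0},{"dp":[-370,-307,-20],"roll":0},{"dp":[-407,-337,-20],"roll":0},{"dp":[-444,-368,-20],"roll":0}]' 0
python3 -c "
from h import *
print(to_tool([.502,-.325,.18]),monitor.get_obs()['joints'])"
```

```text
time_s: 1.3
eef_pos: [0.5307, 0.0987, 0.2348]
ee_rot: [-0.651, -3.073, -0.0]
ft_force: [0.1, 0.4, -0.3]
width: -0.0001
grasp_force: 0.0
[-145.54686523 -398.92214496   54.75906416] [-0.53838422  0.23588842  0.28418849  1.87241309 -0.07607889  1.04378899
  0.92995513]
```

```bash
python3 -m handwheel '[{"dp":[-15,-40,0],"roll":0},{"dp":[-30,-80,0],"roll":0},{"dp":[-45,-120,0],"roll":0},{"dp":[-60,-160,0],"roll":0},{"dp":[-75,-200,5],"roll":0},{"dp":[-90,-240,15],"roll":0},{"dp":[-105,-280,25],"roll":0},{"dp":[-120,-325,35],"roll":0},{"dp":[-135,-365,45],"roll":0},{"dp":[-146,-399,55],"roll":0},{"dp":[-146,-399,55],"roll":0},{"dp":[-146,-399,55],"roll":0}]'
python3 -c "
from h import *
c,im=snap('wrist','pics/w1.png')
print(monitor.get_obs()['eef_pos'],proj(c,[.502,-.325,.0185]),c)"
```

```text
time_s: 2.5
eef_pos: [0.5011, -0.3239, 0.1792]
ee_rot: [-0.654, -3.071, -0.0]
ft_force: [-0.0, 0.3, 0.1]
width: -0.0004
grasp_force: 0.0
[ 0.50196751 -0.32258213  0.17952747] [256.94639911 167.18693341] {'intrinsics': array([[316.49035064,   0.        , 256.64607475],
       [  0.        , 316.49035064, 189.0257565 ],
       [  0.        ,   0.        ,   1.        ]]), 'position': array([ 0.42583427, -0.29090257,  0.33830515]), 'rotation': array([2.39860998, 1.55437874, 0.25296095])}
```

View pics/w1.png

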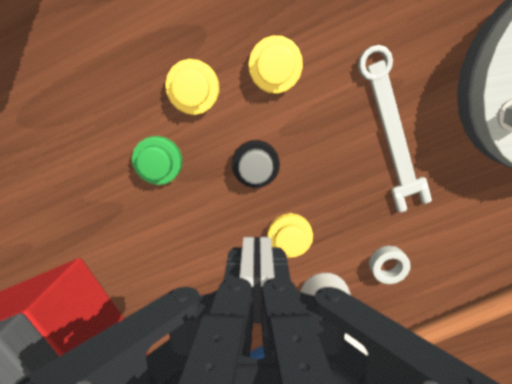

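The wrist view shows the grey button cap in its black housing at (256,165), against a prediction of (257,167). That is well within tolerance, so I'll go down.

```bash
python3 -m handwheel '[{"dp":[0,0,20],"roll":0},{"dp":[0,0,45],"roll":0},{"dp":[0,0,70],"roll":0},{"dp":[0,0,95],"roll":0},{"dp":[0,0,110],"roll":0},{"dp":[0,0,118],"roll":0},{"dp":[0,0,120],"roll":0},{"dp":[0,0,120],"roll":0}]'
python3 -m handwheel '[{"dp":[0,0,3],"roll":0},{"dp":[0,0,6],"roll":0},{"dp":[0,0,9],"roll":0},{"dp":[0,0,12],"roll":0},{"dp":[0,0,15],"roll":0},{"dp":[0,0,15],"roll":0}]'
```

```text
time_s: 3.35
eef_pos: [0.5025, -0.3234, 0.0605]
ee_rot: [0.651, 3.073, -0.0]
ft_force: [-0.5, 0.1, 0.5]
width: -0.0
grasp_force: 0.0
time_s: 3.95
eef_pos: [0.5016, -0.3233, 0.0444]
ee_rot: [-0.651, -3.072, -0.0]
ft_force: [-0.8, 0.6, 0.1]
width: -0.0
grasp_force: 0.0
```

```bash
python3 -m handwheel '[{"dp":[0,0,2],"roll":0},{"dp":[0,0,4],"roll":0},{"dp":[0,0,6],"roll":0},{"dp":[0,0,6],"roll":0}]'
python3 -m handwheel '[{"dp":[0,0,2],"roll":0},{"dp":[0,0,4],"roll":0},{"dp":[0,0,4],"roll":0}]'
```

```text
time_s: 4.35
eef_pos: [0.5017, -0.3233, 0.0385]
ee_rot: [-0.651, -3.073, -0.0]
ft_force: [0.8, -0.2, -0.1]
width: 0.0
grasp_force: 0.0
time_s: 4.65
eef_pos: [0.5018, -0.3233, 0.0346]
ee_rot: [-0.651, -3.073, -0.0]
ft_force: [1.0, -0.2, -0.6]
width: 0.0
grasp_force: 0.0
```

```bash
for i in 1 ; do python3 -m handwheel '[{"dp":[0,0,2],"roll":0},{"dp":[0,0,4],"roll":0},{"dp":[0,0,4],"roll":0}]'; done
python3 -m handwheel '[{"dp":[0,0,2],"roll":0},{"dp":[0,0,3],"roll":0},{"dp":[0,0,3],"roll":0}]'
```

```text
time_s: 4.95
eef_pos: [0.5017, -0.3233, 0.0305]
ee_rot: [-0.651, -3.073, -0.0]
ft_force: [-0.3, 0.5, -0.6]
width: -0.0001
grasp_force: 0.0
time_s: 5.25
eef_pos: [0.5018, -0.3234, 0.0277]
ee_rot: [-0.651, -3.073, -0.0]
ft_force: [-0.0, -0.2, -0.5]
width: 0.0001
grasp_force: 0.0
```

Tips are at about 0.020 with no contact yet, which agrees with the triangulated top of 0.0185.

```bash
python3 -m handwheel '[{"dp":[0,0,2],"roll":0},{"dp":[0,0,4],"roll":0},{"dp":[0,0,4],"roll":0}]'
python3 -m handwheel '[{"dp":[0,0,1],"roll":0},{"dp":[0,0,2],"roll":0},{"dp":[0,0,2],"roll":0}]'
```

```text
time_s: 5.55
eef_pos: [0.5017, -0.3233, 0.0236]
ee_rot: [-0.651, -3.073, -0.0]
ft_force: [0.6, -0.4, -1.0]
width: -0.0002
grasp_force: 0.0
time_s: 5.85
eef_pos: [0.5018, -0.3234, 0.0218]
ee_rot: [-0.652, -3.073, -0.0]
ft_force: [0.1, 0.0, 0.5]
width: 0.0
grasp_force: 0.0
```

```bash
python3 -m handwheel '[{"dp":[0,0,1],"roll":0},{"dp":[0,0,2],"roll":0},{"dp":[0,0,2],"roll":0}]'
python3 -m handwheel '[{"dp":[0,0,1],"roll":0},{"dp":[0,0,2],"roll":0},{"dp":[0,0,2],"roll":0}]'
python3 -c "
from h import *
c,im=snap('wrist','pics/w2.png')
s,im2=snap('scene','pics/s2.png')
b=cv2.resize(im2[170:240,90:200],(440,280),interpolation=cv2.INTER_CUBIC)
a=cv2.resize(im[130:330,150:400],(350,280))
cv2.imwrite('pics/c2.png',np.hstack([a,b])[:,:,::-1])"
```

```text
time_s: 6.15
eef_pos: [0.5018, -0.3234, 0.0197]
ee_rot: [-0.651, -3.073, -0.0]
ft_force: [-0.1, 0.5, 0.4]
width: -0.0002
grasp_force: 0.0
time_s: 6.45
eef_pos: [0.5018, -0.3234, 0.0177]
ee_rot: [-0.652, -3.073, -0.0]
ft_force: [0.1, 0.1, 0.8]
width: -0.0002
grasp_force: 0.0
```

View pics/c2.png

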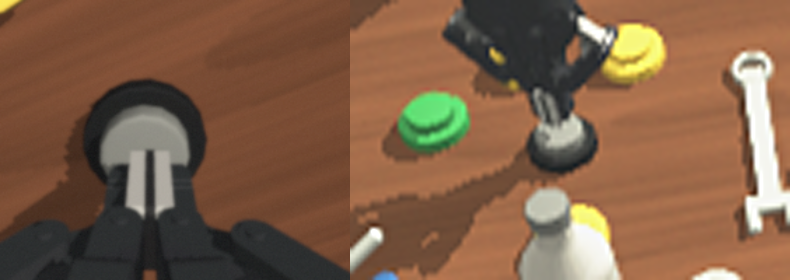

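The fingers are over the cap and the force is only beginning to rise. I'll continue in small steps.

```bash
python3 -m handwheel '[{"dp":[0,0,1],"roll":0},{"dp":[0,0,2],"roll":0},{"dp":[0,0,2],"roll":0}]'
python3 -m handwheel '[{"dp":[0,0,1],"roll":0},{"dp":[0,0,2],"roll":0},{"dp":[0,0,2],"roll":0}]'
```

```text
time_s: 6.85
eef_pos: [0.5018, -0.3234, 0.0157]
ee_rot: [-0.651, -3.073, -0.0]
ft_force: [0.5, -0.4, 0.3]
width: 0.0001
grasp_force: 0.0
time_s: 7.15
eef_pos: [0.5018, -0.3234, 0.0137]
ee_rot: [-0.651, -3.073, -0.0]
ft_force: [-0.2, 0.2, 0.2]
width: 0.0006
grasp_force: 0.0
```

```bash
python3 -m handwheel '[{"dp":[0,0,1],"roll":0},{"dp":[0,0,2],"roll":0},{"dp":[0,0,2],"roll":0}]'
python3 -c "
from h import *
for k in range(3):
  o=monitor.get_obs();print(o['ft_force'],o['moment'],o['tau'].round(2),o['eef_pos'],o['width'])
c,im=snap('wrist','pics/w3.png')
s,im2=snap('scene','pics/s3.png')
b=cv2.resize(im2[190:220,125:165],(440,330),interpolation=cv2.INTER_CUBIC)
a=cv2.resize(im[170:270,190:300],(360,330))
cv2.imwrite('pics/c3.png',np.hstack([a,b])[:,:,::-1])"
```

```text
time_s: 7.45
eef_pos: [0.5018, -0.3234, 0.0117]
ee_rot: [-0.651, -3.073, -0.0]
ft_force: [0.4, -0.8, 0.1]
width: -0.0
grasp_force: 0.0
[ 0.44703416 -0.77768497  0.10241023] [0.02166932 0.0358526  0.03925763] [ 2.000e-02 -5.624e+01  7.790e+00 -1.810e+01  0.000e+00 -2.000e-02
  1.000e-02] [ 0.50181212 -0.32339519  0.01172669] -2.5735757285253264e-05
[ 0.44703416 -0.77768497  0.10241023] [0.02166932 0.0358526  0.03925763] [ 2.000e-02 -5.624e+01  7.790e+00 -1.810e+01  0.000e+00 -2.000e-02
  1.000e-02] [ 0.50181212 -0.32339519  0.01172669] -2.5735757285253264e-05
[ 0.44703416 -0.77768497  0.10241023] [0.02166932 0.0358526  0.03925763] [ 2.000e-02 -5.624e+01  7.790e+00 -1.810e+01  0.000e+00 -2.000e-02
  1.000e-02] [ 0.50181212 -0.32339519  0.01172669] -2.5735757285253264e-05
```

View pics/c3.png

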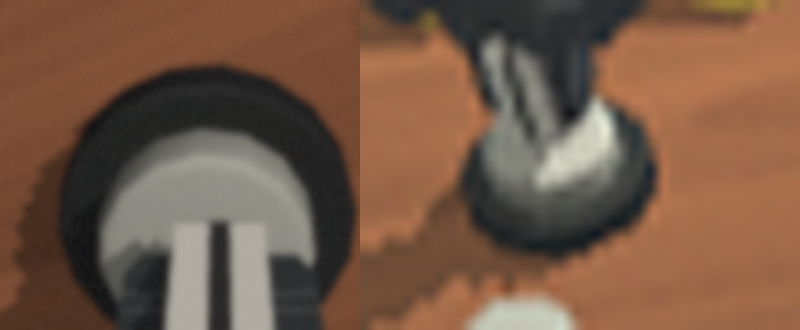

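```bash
python3 -c "
from h import *
c=imaging.calibration('wrist');o=monitor.get_obs()
Rm=R.from_rotvec(c['rotation']).as_matrix();K=c['intrinsics'];p=c['position']
print('cam',p,'axis',Rm[:,2])
def at(u,v,d): return p+Rm@(np.linalg.solve(K,[u,v,1])*d)
print('cap centre by width',at(253.5,238,.1735))
T=R.from_rotvec(o['ee_rot']).as_matrix()
for dz in(-.02,-.011,0,.008):
  for dx in(-.011,.011): print(dz,dx,proj(c,o['eef_pos']+T@[dx,0,dz]))
cw=np.load('pics/w1.png.npy',allow_pickle=True).item()
ct=imaging.calibration('top')
print(ray(cw,256,165,.0185),ray(cw,256,165,.03),ray(cw,256,165,.04));print(ray(ct,370.2,230.8,.0185),ray(ct,370.2,230.8,.03),ray(ct,370.2,230.8,.04))
"
```

```text
cam [ 0.42629173 -0.29055219  0.17082953] axis [ 0.2918785  -0.13090791 -0.94745452]
cap centre by width [ 0.49947111 -0.3251813   0.015036  ]
-0.02 -0.011 [258.30932932 275.40775534]
-0.02 0.011 [258.33259814 236.65434173]
-0.011 -0.011 [258.24117445 265.71992897]
-0.011 0.011 [258.2602845  228.57483926]
0 -0.011 [258.16661774 255.12211798]
0 0.011 [258.18155479 219.77847845]
0.008 -0.011 [258.1175838  248.15222219]
0.008 0.011 [258.12998939 214.01714801]
[ 0.49945875 -0.32494083  0.0185    ] [ 0.49681126 -0.32371683  0.03      ] [ 0.49450909 -0.32265249  0.04      ]
[ 0.50157867 -0.32662286  0.0185    ] [ 0.50119426 -0.32380963  0.03      ] [ 0.50085998 -0.32136334  0.04      ]
```

```bash
python3 -m handwheel '[{"dp":[0,0,1],"roll":0},{"dp":[0,0,1],"roll":0}]'
python3 -m handwheel '[{"dp":[0,0,1],"roll":0},{"dp":[0,0,1],"roll":0}]'
python3 -m handwheel '[{"dp":[0,0,1],"roll":0},{"dp":[0,0,1],"roll":0}]'
```

```text
time_s: 7.75
eef_pos: [0.5019, -0.3234, 0.0108]
ee_rot: [-0.651, -3.073, -0.0]
ft_force: [-0.3, -0.3, 0.2]
width: -0.0002
grasp_force: 0.0
time_s: 7.95
eef_pos: [0.5018, -0.3234, 0.0098]
ee_rot: [-0.651, -3.073, -0.0]
ft_force: [0.4, -0.4, -0.4]
width: 0.0003
grasp_force: 0.0
time_s: 8.15
eef_pos: [0.5018, -0.3234, 0.0087]
ee_rot: [-0.651, -3.073, -0.0]
ft_force: [0.1, 0.2, 0.6]
width: -0.0003
grasp_force: 0.0
```

```bash
python3 -c "
from h import *
cw=np.load('pics/w3.png.npy',allow_pickle=True).item();cs=np.load('pics/s3.png.npy',allow_pickle=True).item()
A=[];B=[]
for c,(u,v) in((cw,(257.2,237.3)),(cs,(141.6,206.8))):
    d=ray(c,u,v,0)-c['position'];d/=np.linalg.norm(d);M=np.eye(3)-np.outer(d,d);A.append(M);B.append(M@c['position'])
x=np.linalg.lstsq(np.vstack(A),np.hstack(B),rcond=None);print(x[0],x[1])
for z in(-.005,.0037,.012,.02,.03): print(z,proj(cs,[.5018,-.3234,z]),proj(cw,[.5018,-.3234,z]))
c,im=snap('wrist','pics/w4.png');s,im2=snap('scene','pics/s4.png')
b=cv2.resize(im2[190:220,125:165],(440,330),interpolation=cv2.INTER_CUBIC)
a=cv2.resize(im[170:270,190:300],(360,330))
cv2.imwrite('pics/c4.png',np.hstack([a,b])[:,:,::-1])"
```

```text
[ 0.50497283 -0.32674698  0.00419914] [3.83589633e-06]
-0.005 [143.77994308 207.83906312] [258.02252589 224.9594531 ]
0.0037 [143.17696589 205.92573034] [258.07102429 231.33299   ]
0.012 [142.59626583 204.08308609] [258.12150986 237.96767516]
0.02 [142.03145158 202.29084976] [258.1746136 244.946433 ]
0.03 [141.31828503 200.02787041] [258.24808327 254.60163104]
```

View pics/c4.png

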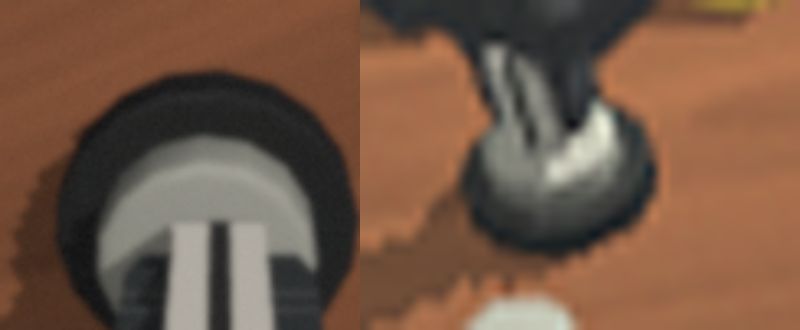

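```bash
for i in 1; do python3 -m handwheel '[{"dp":[0,0,1],"roll":0},{"dp":[0,0,2],"roll":0},{"dp":[0,0,2],"roll":0}]' ;done
python3 -m handwheel '[{"dp":[0,0,1],"roll":0},{"dp":[0,0,2],"roll":0},{"dp":[0,0,2],"roll":0}]'
```

```text
time_s: 8.55
eef_pos: [0.5018, -0.3234, 0.0067]
ee_rot: [-0.651, -3.073, -0.0]
ft_force: [0.5, -0.3, -1.1]
width: 0.0
grasp_force: 0.0
time_s: 8.85
eef_pos: [0.5019, -0.3235, 0.0049]
ee_rot: [0.652, 3.073, 0.0]
ft_force: [-0.6, 0.6, 1.1]
width: 0.0002
grasp_force: 0.9
```

```bash
python3 -m handwheel '[{"dp":[0,0,1],"roll":0},{"dp":[0,0,2],"roll":0},{"dp":[0,0,2],"roll":0}]'
python3 -m handwheel '[{"dp":[0,0,1],"roll":0},{"dp":[0,0,1.5],"roll":0},{"dp":[0,0,1.5],"roll":0}]'
```

```text
time_s: 9.15
eef_pos: [0.5019, -0.3235, 0.0029]
ee_rot: [0.652, 3.073, -0.0]
ft_force: [-0.2, 0.2, 3.1]
width: 0.0
grasp_force: 1.5
time_s: 9.45
eef_pos: [0.502, -0.3235, 0.0014]
ee_rot: [0.651, 3.073, 0.0]
ft_force: [-0.3, 0.4, 4.0]
width: 0.0
grasp_force: 1.9
```

Contact came at a reported TCP of about 0.006 with the cap top at about 0.02. So the shut fingertips sit about 14 mm behind the reported TCP, and I'll allow for that later. Now the full press, then the release.

```bash
python3 -m handwheel '[{"dp":[0,0,1],"roll":0},{"dp":[0,0,1.5],"roll":0},{"dp":[0,0,1.5],"roll":0},{"dp":[0,0,1.5],"roll":0}]'
python3 -m handwheel '[{"dp":[0,0,0.5],"roll":0},{"dp":[0,0,1],"roll":0},{"dp":[0,0,1],"roll":0}]'
```

```text
time_s: 9.85
eef_pos: [0.502, -0.3235, -0.0001]
ee_rot: [0.652, 3.073, 0.0]
ft_force: [-0.7, 0.6, 4.7]
width: -0.0003
grasp_force: 2.3
time_s: 10.15
eef_pos: [0.502, -0.3235, -0.0004]
ee_rot: [0.652, 3.073, 0.001]
ft_force: [-2.0, 0.7, 12.6]
width: 0.0003
grasp_force: 5.8
```

It bottomed out (12.6 N at the stop). Lifting.

```bash
python3 -m handwheel '[{"dp":[0,0,-10],"roll":0},{"dp":[0,0,-30],"roll":0},{"dp":[0,0,-60],"roll":0},{"dp":[0,0,-95],"roll":0},{"dp":[0,0,-130],"roll":0},{"dp":[0,0,-165],"roll":0},{"dp":[0,0,-180],"roll":0},{"dp":[0,0,-180],"roll":0}]'
python3 -c "
from h import *
print(to_tool([.579,.041,.17]))"
```

```text
time_s: 10.95
eef_pos: [0.503, -0.3241, 0.1808]
ee_rot: [0.651, 3.07, -0.001]
ft_force: [1.3, -0.2, 0.1]
width: 0.0004
grasp_force: 0.0
[ 78.70575227 364.53337811  10.55493385]
```

```bash
python3 -m handwheel '[{"dp":[7,33,0],"roll":0},{"dp":[15,70,0],"roll":0},{"dp":[23,107,0],"roll":0},{"dp":[31,144,0],"roll":0},{"dp":[39,181,0],"roll":0},{"dp":[47,218,0],"roll":0},{"dp":[55,255,0],"roll":0},{"dp":[63,292,0],"roll":0},{"dp":[71,329,0],"roll":0},{"dp":[79,365,10],"roll":0},{"dp":[79,365,10],"roll":0},{"dp":[79,365,10],"roll":0}]'
python3 -c "
from h import *
c,im=snap('wrist','pics/w5.png')
print(monitor.get_obs()['eef_pos'],proj(c,[.581,.042,.075]))"
```

```text
time_s: 12.15
eef_pos: [0.5764, 0.043, 0.1666]
ee_rot: [-0.647, -3.071, 0.003]
ft_force: [-0.8, -0.7, -0.3]
width: 0.0001
grasp_force: 0.0
[0.57666834 0.04140962 0.16723852] [259.1311727  192.11829354]
```

View pics/w5.png

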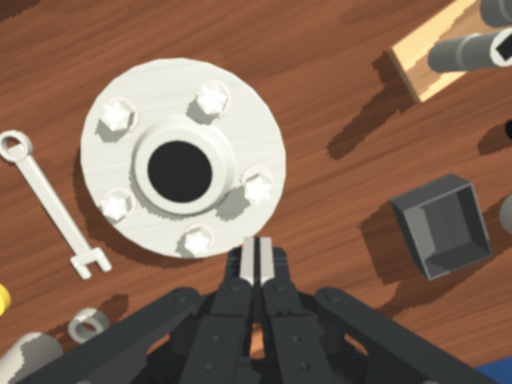

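The wrist view shows the proud bolt, casting the longest shadow, at (258,188), against a prediction of (259,192), about 2–3 mm off. I'll descend 80 mm to a reported TCP of about 0.087 and hold.

```bash
python3 -m handwheel '[{"dp":[0,0,15],"roll":0},{"dp":[0,0,30],"roll":0},{"dp":[0,0,45],"roll":0},{"dp":[0,0,58],"roll":0},{"dp":[0,0,68],"roll":0},{"dp":[0,0,75],"roll":0},{"dp":[0,0,79],"roll":0},{"dp":[0,0,80],"roll":0},{"dp":[0,0,80],"roll":0}]'
python3 -c "
from h import *
c,im=snap('wrist','pics/w6.png');s,im2=snap('scene','pics/s6.png')
b=cv2.resize(im2[140:220,200:300],(400,320),interpolation=cv2.INTER_CUBIC)
a=cv2.resize(im[140:300,160:360],(400,320))
cv2.imwrite('pics/c6.png',np.hstack([a,b])[:,:,::-1])
print(monitor.get_obs()['eef_pos'],proj(c,[.579,.041,.075]))"
```

```text
time_s: 13.1
eef_pos: [0.578, 0.0423, 0.0891]
ee_rot: [0.651, 3.073, 0.0]
ft_force: [-0.4, -0.1, 0.1]
width: 0.0002
grasp_force: 0.0
[0.57820075 0.04230214 0.08938753] [256.81334546 228.86806683]
```

View pics/c6.png

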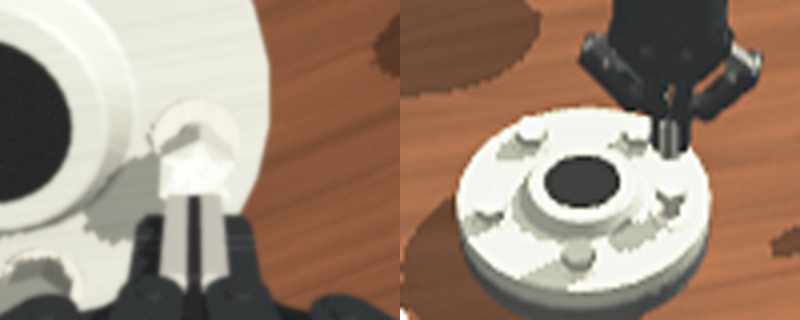

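```bash
python3 -c "
from h import *
c=imaging.calibration('scene')
for z in (.075,.085,.095,.105,.115,.125): print(z,proj(c,[.579,.042,z]).round(1),proj(c,[.587,.038,z]).round(1))
import cv2
im=cv2.imread('pics/s6.png',0);print(im[172:196,264:273])"
```

```text
0.075 [266.8 185.2] [266.2 187.4]
0.085 [266.8 182.8] [266.2 185. ]
0.095 [266.8 180.4] [266.2 182.5]
0.105 [266.8 177.9] [266.1 180. ]
0.115 [266.8 175.4] [266.1 177.5]
0.125 [266.8 172.8] [266.1 175. ]
[[ 60 135  86  82 137  90  46  43  78]
 [ 60 136  87  83 135  88  45  43  79]
 [ 61 136  87  83 135  88  49  43  79]
 [ 60 136  87  83 136  88  51  42  95]
 [ 55 134  87  82 136  87  44  36 143]
 [ 98 131  85  82 133  83  34  70 244]
 [213 130  79  78 128 129 175 229 254]
 [249 178 100 111 144 174 246 250 248]
 [248 242 231 235 236 237 248 246 246]
 [245 246 247 247 247 246 245 245 245]
 [244 244 245 245 245 244 244 244 244]
 [245 246 244 246 246 245 244 244 244]
 [246 247 247 247 247 246 246 246 245]
 [245 248 247 247 247 246 246 245 245]
 [243 249 247 248 248 245 245 241 245]
 [202 250 249 250 250 248 245 235 246]
 [123 168 235 251 250 231 207 215 247]
 [129 117 143 197 152 125 120 209 248]
 [238 157 124 130 131 128 121 231 247]
 [253 212 130 133 133 126 233 249 246]
 [248 200 130 132 132 124 254 249 246]
 [210 160 127 129 128 123 248 248 246]
 [209 186 163 147 186 238 248 247 245]
 [188 208 200 244 247 250 248 242 241]]
```

The tip bottom is at about z=0.103, roughly 28 mm above the head and centred on it. I'll lower by 4 mm and dwell.

```bash
python3 -m handwheel '[{"dp":[0,0,4],"roll":0},{"dp":[0,0,4],"roll":0},{"dp":[0,0,4],"roll":0},{"dp":[0,0,4],"roll":0},{"dp":[0,0,4],"roll":0},{"dp":[0,0,4],"roll":0},{"dp":[0,0,4],"roll":0},{"dp":[0,0,4],"roll":0},{"dp":[0,0,4],"roll":0},{"dp":[0,0,4],"roll":0},{"dp":[0,0,4],"roll":0},{"dp":[0,0,4],"roll":0}]'
python3 -m handwheel '[{"dp":[0,0,0],"roll":0},{"dp":[0,0,0],"roll":0},{"dp":[0,0,0],"roll":0},{"dp":[0,0,0],"roll":0},{"dp":[0,0,0],"roll":0},{"dp":[0,0,0],"roll":0},{"dp":[0,0,0],"roll":0},{"dp":[0,0,0],"roll":0},{"dp":[0,0,0],"roll":0},{"dp":[0,0,0],"roll":0},{"dp":[0,0,0],"roll":0},{"dp":[0,0,0],"roll":0}]'
python3 -m handwheel '[{"dp":[0,0,-20],"roll":0},{"dp":[0,0,-50],"roll":0},{"dp":[0,0,-75],"roll":0},{"dp":[0,0,-90],"roll":0},{"dp":[0,0,-100],"roll":0},{"dp":[0,0,-100],"roll":0}]'
python3 -c "
from h import *
print(to_tool([.550,.239,.185]))"
```

```text
time_s: 14.4
eef_pos: [0.5778, 0.0422, 0.0849]
ee_rot: [-0.651, -3.073, 0.0]
ft_force: [0.1, -0.0, -0.1]
width: 0.0
grasp_force: 0.0
time_s: 15.6
eef_pos: [0.5778, 0.0422, 0.0849]
ee_rot: [-0.652, -3.073, -0.0]
ft_force: [0.3, 0.1, 0.4]
width: 0.0004
grasp_force: 0.0
time_s: 16.2
eef_pos: [0.5786, 0.0423, 0.1861]
ee_rot: [0.651, 3.071, 0.002]
ft_force: [-0.0, 0.2, -0.2]
width: 0.0002
grasp_force: 0.0
[105.95185015 168.21016795   1.15198017]
```

```bash
python3 -m handwheel '[{"dp":[16,25,0],"roll":0},{"dp":[34,54,0],"roll":0},{"dp":[52,83,0],"roll":0},{"dp":[70,112,0],"roll":0},{"dp":[88,140,0],"roll":0},{"dp":[102,162,0],"roll":0},{"dp":[106,168,0],"roll":0},{"dp":[106,168,0],"roll":0},{"dp":[106,168,0],"roll":0}]'
python3 -c "
from h import *
c,im=snap('wrist','pics/w7.png');np.save('pics/e7',monitor.get_obs()['eef_pos'])
print(monitor.get_obs()['eef_pos'],proj(c,[.550,.239,.094]),np.array(imaging.calibration('wrist')['position']))"
```

```text
time_s: 17.1
eef_pos: [0.5492, 0.2368, 0.1843]
ee_rot: [-0.654, -3.072, 0.002]
ft_force: [0.6, 0.3, 1.1]
width: -0.0001
grasp_force: 0.0
[0.54948148 0.23647316 0.18454491] [260.71834473 186.80076644] [0.4739997  0.26977874 0.34350296]
```

View pics/w7.png

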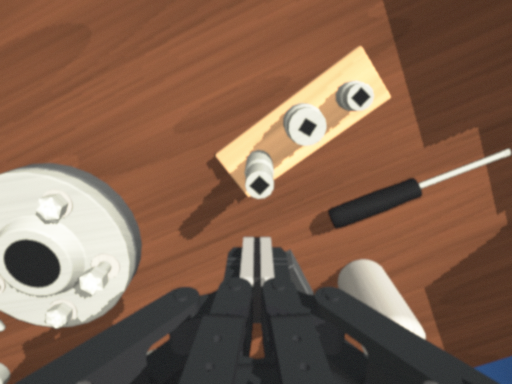

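The wrist view shows the deep socket top at (260,185), against a prediction of (261,187), and the axis is about 2 mm off. I'll descend 79 mm with a 2 mm correction and dwell.

```bash
python3 -m handwheel '[{"dp":[0,2,15],"roll":0},{"dp":[0,2,30],"roll":0},{"dp":[0,2,45],"roll":0},{"dp":[0,2,58],"roll":0},{"dp":[0,2,68],"roll":0},{"dp":[0,2,75],"roll":0},{"dp":[0,2,78],"roll":0},{"dp":[0,2,79],"roll":0},{"dp":[0,2,79],"roll":0},{"dp":[0,2,79],"roll":0},{"dp":[0,2,79],"roll":0}]'
python3 -m handwheel '[{"dp":[0,0,0],"roll":0},{"dp":[0,0,0],"roll":0},{"dp":[0,0,0],"roll":0},{"dp":[0,0,0],"roll":0},{"dp":[0,0,0],"roll":0},{"dp":[0,0,0],"roll":0},{"dp":[0,0,0],"roll":0},{"dp":[0,0,0],"roll":0},{"dp":[0,0,0],"roll":0},{"dp":[0,0,0],"roll":0},{"dp":[0,0,0],"roll":0},{"dp":[0,0,0],"roll":0}]'
python3 -m handwheel '[{"dp":[0,0,0],"roll":0},{"dp":[0,0,0],"roll":0},{"dp":[0,0,0],"roll":0},{"dp":[0,0,0],"roll":0},{"dp":[0,0,0],"roll":0},{"dp":[0,0,0],"roll":0},{"dp":[0,0,0],"roll":0},{"dp":[0,0,0],"roll":0},{"dp":[0,0,0],"roll":0},{"dp":[0,0,0],"roll":0},{"dp":[0,0,0],"roll":0},{"dp":[0,0,0],"roll":0}]'
python3 -c "
from h import *
ctrl.hand_in();print(monitor.get_obs()['eef_pos'])"
```

```text
time_s: 18.25
eef_pos: [0.5502, 0.2407, 0.1064]
ee_rot: [0.651, 3.073, 0.001]
ft_force: [0.3, 0.2, 0.8]
width: -0.0001
grasp_force: 0.0
time_s: 19.45
eef_pos: [0.5499, 0.2406, 0.1059]
ee_rot: [0.652, 3.073, 0.0]
ft_force: [0.2, 0.2, 0.2]
width: 0.0003
grasp_force: 0.0
time_s: 20.65
eef_pos: [0.5499, 0.2406, 0.1059]
ee_rot: [0.651, 3.073, 0.0]
ft_force: [-0.3, -0.1, -0.4]
width: 0.0002
grasp_force: 0.0
the job is handed in; nothing more can be done
the job is handed in; nothing more can be done
```

I pressed the call button fully down and let it go, held over the proud bolt and then the deep socket for more than two seconds each, and handed the job in at about 20.7 s still pointing at the socket; the verdict was not shown.

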